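# Set the ratchet and clamp the radio casing

## Task

Clamp the red radio in the bench clamp: flip the ratchet handle's small red direction lever over to tighten (the green dot's side), then swing the handle back anticlockwise well past its middle to feel that it free-wheels, and crank it clockwise, in several strokes if needed, until the jaw holds the radio firmly against the stop block. About 25 N is right; below 12 N it is loose and 40 N would crack the old plastic. Never wind the jaw back open, leave everything else on the bench alone and let go of the clamp at the end.

Things in the scene. Friction and masses are not known exactly. Their poses are not given: they have to be found in the camera images.
- clamp: Clamp fixed to the bench: base plate 140 x 360 x 12 mm, long along its y; origin on the table, 10 mm from the plate's middle. At its -y part a grey pedestal (76 mm wide, 74 tall) carries an upright spindle with the ratchet handle. The jaw slides from there along +y towards a rubber-faced steel stop block (80 x 26 mm, top 70 mm above the table), bolted at a place that differs each time.
- spindle_axis (a point): Point on the vertical spindle axis at the height of the handle bar's centre line, 87 mm above the table; x = 0, y = -120 mm in the clamp's frame. The handle turns about it. Each rad driven moves the jaw 22 mm; the jaw holds by friction when the handle is let go (and slackens by a few N).
- handle_grip (a point): Middle of the black round grip, on its centre line, 150 mm from the spindle axis, 87 mm above the table. The grip is a level radial bar, 20 mm thick, from 112 to 195 mm from the axis; it can be pinched from above. The point's x axis points along the bar to the spindle, z up.
- ratchet_handle (a joint): Handle angle (rad), growing clockwise from above (tightening). At 0, its middle, it points along the clamp's -x; stops at -0.8 and 0.8; starts at 0.1 to 0.4; stays where left. 20 clicks a turn: a stroke may idle 0.35 rad before it bites. At the grip's middle free-wheeling takes about 2 N and ticks, driving 5 to 7 N, plus 1.4 N per 10 N clamping force; moved fast, it coasts on.
- dir_lever (a joint): Red lever's angle (rad) relative to the handle, clockwise positive. It snaps over 0 and rests at -0.25 (red dot's side, loosen: drives anticlockwise and opens the jaw, free-wheels clockwise) or +0.25 (green dot's side, tighten: drives clockwise, free-wheels anticlockwise), up to 0.1 short of it on a tooth. Starts in loosen. Takes about 1.5 N at the paddle; harder pushing swings the whole handle.
- lever_tip (a point): Centre of the lever's upright red paddle, 12 mm along the handle, 9 mm thick across, 100 to 124 mm above the table, 98 mm from the spindle axis; the lever's pivot is on the handle, 44 mm nearer the spindle. x axis along the lever to its pivot. To tighten, push it clockwise round the spindle (to the clamp's +y), 22 mm from stop to stop. The steel under it tops out at 98 mm.
- jaw: The moving steel jaw, 80 mm wide (x), 70 mm tall, with a springy black rubber pad; origin on the table plane under the middle of the pad's front face, which looks along the clamp's +y (same axes as the clamp). It starts at y = -45 mm of the clamp, 13 to 19 mm short of the radio.
- radio: Red plastic radio with a round grille on top, 110 x 64 x 68 mm (x, y, z), loose, standing on the clamp's base plate between jaw and stop block, 64 mm across there; origin in the middle of its underside. A further gap of 2 to 25 mm lies between radio and stop block; the jaw pushes the radio across it.
- fan: Bystander, leave alone: yellow desk fan, 120 mm head, standing 185 mm tall; origin at the middle of its foot.
- hairdryer: Bystander, leave alone: orange hair dryer lying flat, about 170 x 135 x 72 mm; origin at the middle of its foot.
- calculator: Bystander, leave alone: cream desk calculator, 150 x 120 x 36 mm; origin at the middle of its foot.
- eye_model: Bystander, leave alone: anatomical eye model on a wooden foot, 100 mm tall; origin at the middle of its foot.
- sample0: Bystander, leave alone: green plastic sample chip, 30 x 20 x 8 mm; origin at the middle of its foot.
- sample1: Bystander, leave alone: blue plastic sample chip, 30 x 20 x 8 mm; origin at the middle of its foot.
- glue_jar: Bystander, leave alone: small amber glue jar with a white cap, 32 mm wide and 36 mm tall, on the free end of the clamp's plate; origin at the middle of its foot.
- shell: Bystander, leave alone: open red plastic tray-like casing half with a circuit board, 130 x 80 x 35 mm; origin at the middle of its foot.
Things that resemble listed ones, but are neither listed nor needed, are in the scene too. What is shaped like the radio but blue or turquoise is not meant.

How it is judged:
By the outcome, as a careful person would: the job done as asked, in the order asked, and still so for the second after the job is handed in, with the robot touching nothing.
It also fails if it takes over 72 s, if anything falls off the work surface, if the arm or the gripper's body presses on something with over 40 N, if the wrist force passes 120 N, or if a joint passes its speed limit or range.

## Robot

A 7-joint arm with a two-finger parallel gripper is mounted at the origin on the work surface. World frame = base frame: x ahead of the robot, y to its left, z up, the work surface at z = 0. Lengths are in m, angles in degrees, forces in N, time in s.
With the tool pointing down it reaches from about 0.4 to 0.85 m from the base axis. Payload 10.4 kg.
Tool frame: the origin (TCP) lies between the finger pads; the fingertips stand 19 mm ahead of it and the grasp point (between the pads) is the TCP (tip_extent is the distance from the TCP to the fingertips, in m); z points along the fingers, y is the line along which they close (so a half turn about z gives the same grasp; the last joint's range is limited). The gripper opens to 87 mm and grips with 3 to 60 N. Pads are 19 mm wide; open, the fingers measure 117 mm over their backs; the gripper's body (75 mm by 190 mm) begins 51 mm behind the grasp point.
Start: joints at [-64.435, 19.034, -3.707, 83.658, 1.238, 77.344, -5.071], TCP at [0.282, 0.558, 0.217] pointing down, gripper open.
Joint ranges: [-148.97, 148.97], [-28.65, 121.19], [-84.17, 76.75], [9.2, 138.47], [-72.65, 252.65], [3.7, 117.97], [-149.18, 149.18]. Speed limits (degrees/s): [127.2, 127.2, 159.86, 159.86, 180, 180, 180].

## Interface

Orientations are given as [roll, pitch, yaw] about the fixed x, y, z axes, in that order (R = Rz(yaw) Ry(pitch) Rx(roll)).
In Python, from cell import state, get_image, camera_info, sign_off, tip_extent gives the robot as it stands.
- The arm moves only by the tool jog_arm, never from a script. Its argument "series" is a list of rows, each a list of 3 entries, a list of its own where there are three numbers: the turn, a rotation vector about the tool's x, y, z in rad, then the shift along the tool's x, y, z in m, then the finger opening in m, from 0 to 0.087. A call has 1 to 10 rows; each row shifts and turns the commanded pose from where the row before left it, along the tool's axes as they then stand; what a row does not reach is not made up. A row lasts 1/12 s, in which the tool goes at most 41.7 mm and 7.16 degrees, less where a joint would pass 70% of its speed; a pose out of reach is approached as far as the arm can. A call with a gripper value outside its range is refused whole. The fingers move at their own pace and stop on an object; the grip force is fixed at half the most. Time passes only in rows, so rows that do not move let the fingers close. It gives the time, the measured TCP pose, the force, the opening and the grip force at its end, in the units of the state.
- state(): the state, without advancing time (a new reading comes with each control period).
- get_image(name): name is "side" or "top"; returns (picture, depth): 420x560x3 uint8, red, green, blue; 420x560 float32, m along the optical axis (not along the pixel's ray), 0 where there is no reading.
- camera_info(name): a dict with "K" (3x3 intrinsics, pixels), "R" (3x3) and "t" (3): a world point X has camera coordinates R X + t. Camera axes: x right, y down, z forward; pixel columns grow to the right and rows downward; lengths in m; the calibration is good to about 2 mm. A picture is of the moment at which its call begins. camera_info takes no time and is no camera call.
- sign_off(): hands the job in; it is judged then, once.
The state is a dict: "clock": time; "joint_pos": joint angles; "joint_vel": joint speeds; "tau": joint torques, N m; "tcp_pos": TCP position; "eef_rot": TCP orientation; "force": force on the tool from outside, world axes, zero at the start; "moment": the same for the moment, N m; "opening": finger opening in m; "finger_force": force on a finger pad.
Only numpy, scipy, OpenCV 4.12 (cv2) and the standard library are available. Lean on these libraries where they do the work, as an engineer would, in place of code of your own. Each camera call takes 0.05 s, during which the arm holds its last target. There are 200 camera calls.

## Working session

There is one attempt and no reset: what is moved stays moved. The work goes in short steps, Python scripts to look and compute and a tool call to move; the robot and the scene stay as the last step left them, time stands still between calls to the robot, and variables do not carry over. Pictures are saved under pics/ and viewed, at most 10 in all, crops included, and the job is handed in when it is done.

Besides the shell and the picture viewer there is one more tool, called by a JSON object that holds its "op" and its "data". jog_arm: Moves the arm, as the interface text tells. Its arguments: {"type":"object","properties":{"series":{"type":"array"}},"required":["series"]}

```bash
mkdir -p pics; ls; cat > h.py <<'E'
import numpy as np, cv2
from cell import state, get_image, camera_info, sign_off, tip_extent
from scipy.spatial.transform import Rotation as Rn
def cloud(name):
    im,d=get_image(name); c=camera_info(name); K,R,t=[np.array(c[k]) for k in('K','R','t')]
    v,u=np.mgrid[:d.shape[0],:d.shape[1]]
    P=np.stack([(u-K[0,2])/K[0,0]*d,(v-K[1,2])/K[1,1]*d,d],-1)
    W=(P-t)@R; W[d==0]=np.nan
    return im,W
E
python3 - <<'E'
from h import *
s=state(); print(s)
for n in('top','side'):
    im,W=cloud(n); np.savez('pics/'+n,im=im,W=W); cv2.imwrite(f'pics/{n}0.png',im[...,::-1])
E
```

```text
pics
{'clock': 0.0, 'joint_pos': array([-64.43446105,  19.07403319,  -3.70691599,  83.70691878,
         1.23753934,  77.34291486,  -5.07137311]), 'joint_vel': array([ 0.02327105,  0.02605064, -0.02930335, -0.12566161,  0.12965436,
        0.13717631, -0.00981788]), 'tau': array([ 8.95584321e-05, -6.23259258e+01,  2.47710018e-02, -3.89899457e+01,
       -6.13438594e-02,  3.96535336e-02,  1.10538006e-04]), 'tcp_pos': array([0.28221144, 0.55720579, 0.21622389]), 'eef_rot': array([-1.79916070e+02,  3.87013679e-03,  1.53139984e+02]), 'force': array([-0.4454537 , -0.09473625,  0.35120643]), 'moment': array([-0.05676821,  0.04244334, -0.0243719 ]), 'finger_force': 0.0, 'opening': 0.08663372608730577}
```

View pics/top0.png

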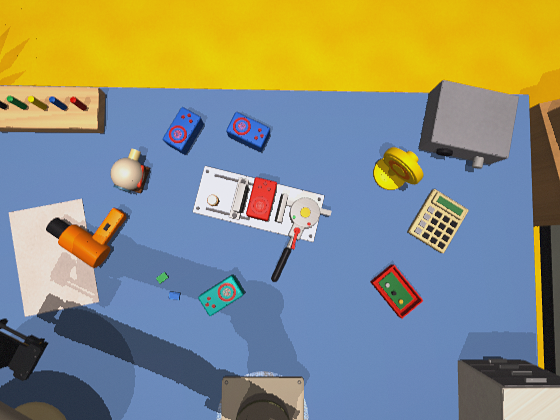

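View pics/side0.png

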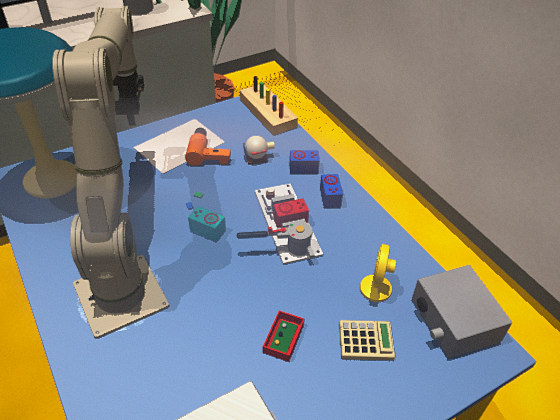

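Top view: the clamp is at (260,205), with the spindle at (304,212), grip at (282,262) and red lever at about (297,232). Radio candidates are red (262,198), blue (183,130) and (248,131), turquoise (221,295), and the red shell (396,290). The red one on the clamp plate is the radio I want. Next I'll check it in a close crop and measure.

```bash
python3 - <<'E'
from h import *
z=np.load('pics/top.npz'); im,W=z['im'],z['W']
c=im[155:290,185:345]; cv2.imwrite('pics/crop.png',cv2.resize(c,None,fx=5,fy=4.4,interpolation=cv2.INTER_CUBIC)[...,::-1])
hsv=cv2.cvtColor(im,cv2.COLOR_RGB2HSV).astype(int); H,S,V=hsv[...,0],hsv[...,1],hsv[...,2]
v,u=np.mgrid[:420,:560]; box=(u>185)&(u<345)&(v>155)&(v<290)
Z=W[...,2]
red=((H<8)|(H>172))&(S>130)&(V>90)&box
def rep(n,m):
    p=W[m]; print(n,m.sum(),'mean',np.nanmean(p,0).round(4),'min',np.nanmin(p,0).round(3),'max',np.nanmax(p,0).round(3))
rep('radio',red&(u<280)); rep('paddle',red&(u>285)&(Z>.092)); rep('redlow',red&(u>285))
grip=box&(V<70)&(v>235)&(Z>.06); rep('grip',grip)
g=W[grip][:,:2]; print(cv2.fitLine(g.astype(np.float32),cv2.DIST_L2,0,.01,.01).ravel())
plate=box&(abs(Z-.012)<.006)&(S<60)&(V>120); rep('plate',plate)
print(cv2.minAreaRect((W[plate][:,:2]*1000).astype(np.float32)))
rt=box&red&(u<280)&(Z>.07); print('radio',cv2.minAreaRect((W[rt][:,:2]*1000).astype(np.float32)))
yel=box&(H>18)&(H<32)&(S>120)&(u>290); rep('yellowcap',yel)
drum=box&(Z>.065)&(Z<.1)&(S<60)&(u>285); rep('drum',drum)
top=box&(Z>.06)&(Z<.1)&(S<60)&(u<290)&(v<225);
for a,b in((225,250),(270,290)): rep('x%d'%a,top&(u>a)&(u<b))
E
```

```text
radio 951 mean [0.604  0.0108 0.0793] min [ 0.366 -0.034  0.042] max [0.673 0.122 0.088]
paddle 84 mean [ 0.5115 -0.0863  0.1077] min [ 0.48  -0.126  0.095] max [ 0.547 -0.073  0.127]
redlow 85 mean [ 0.5112 -0.0862  0.1064] min [ 0.478 -0.126  0.001] max [ 0.547 -0.073  0.127]
grip 229 mean [ 0.4337 -0.0415  0.0932] min [ 0.367 -0.072  0.06 ] max [0.479 0.088 0.101]
[ 0.6812876  -0.73201585  0.43368024 -0.04147587]
plate 3022 mean [0.611  0.0448 0.0119] min [ 0.499 -0.172  0.006] max [0.714 0.204 0.018]
((606.8453369140625, 15.249664306640625), (359.5622863769531, 140.60850524902344), 76.35981750488281)
radio ((513.927001953125, 38.00717544555664), (68.39940643310547, 321.3890380859375), 72.88286590576172)
yellowcap 75 mean [ 0.5759 -0.1108  0.1037] min [ 0.563 -0.122  0.097] max [ 0.587 -0.098  0.111]
drum 680 mean [ 0.5592 -0.1009  0.096 ] min [ 0.45  -0.15   0.066] max [ 0.628 -0.061  0.1  ]
x225 275 mean [0.6185 0.0659 0.0688] min [0.58  0.047 0.06 ] max [0.66  0.087 0.076]
x270 200 mean [ 0.5921 -0.0481  0.069 ] min [ 0.553 -0.065  0.062] max [ 0.631 -0.031  0.074]
```

View pics/crop.png

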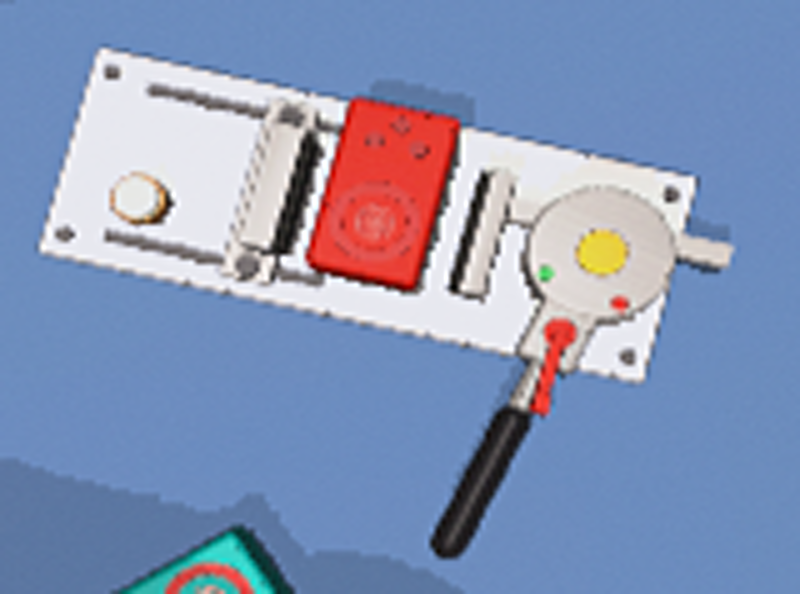

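```bash
python3 - <<'E'
from h import *
z=np.load('pics/top.npz'); im,W=z['im'],z['W']
hsv=cv2.cvtColor(im,cv2.COLOR_RGB2HSV).astype(int); H,S,V=hsv[...,0],hsv[...,1],hsv[...,2]
v,u=np.mgrid[:420,:560]
a=np.radians(-13.64); ex=np.array([np.cos(a),np.sin(a)]); ey=np.array([-ex[1],ex[0]])
O=np.array([.6068,.0152])-.010*ey; Sp=O-.12*ey; print('O',O,'Sp',Sp)
C=np.dstack([(W[...,:2]-O)@ex,(W[...,:2]-O)@ey,W[...,2]])
near=(np.hypot(W[...,0]-Sp[0],W[...,1]-Sp[1])<.215)
grip=near&(V<80)&(S<90)&(W[...,2]>.082)&(W[...,2]<.105)&(C[...,0]<-.09)
g=W[grip][:,:2]; m=np.median(g,0); print(grip.sum(),m)
for p in (m,g[np.hypot(*(g-Sp).T)>.16].mean(0)):
    d=p-Sp; h=np.degrees(np.arctan2(d[1],d[0])); print('r',np.hypot(*d),'heading',h,'theta',np.radians(166.36-h))
red=((H<8)|(H>172))&(S>130)&(V>90)
pad=red&near&(W[...,2]>.112)&(C[...,0]<-.06); print('paddle',pad.sum(),np.nanmedian(W[pad],0),C[pad].mean(0))
rad=red&(abs(W[...,2]-.08)<.006)&(abs(C[...,0])<.08)
print('radio y',np.nanpercentile(C[rad][:,1],[1,50,99]),'x',np.nanpercentile(C[rad][:,0],[1,99]))
st=(S<70)&(abs(W[...,2]-.07)<.006)&(abs(C[...,0])<.035)&(C[...,1]>.0)
print('stop y',np.nanpercentile(C[st][:,1],[1,50,99]),st.sum())
E
```

```text
O [0.60444179 0.00548203] Sp [ 0.57614332 -0.11113356]
226 [ 0.43401968 -0.046505  ]
r 0.15612808331084924 heading 155.54705747266024 theta 0.188721448930996
r 0.18093024854827935 heading 155.33383342632808 theta 0.19244291058391708
paddle 16 [ 0.48493272 -0.0778767   0.12340022] [-0.09668817 -0.10900367  0.12305047]
radio y [-0.02678234  0.00377377  0.03442995] x [-0.04273476  0.0627955 ]
stop y [0.04904669 0.06836777 0.4206795 ] 347
```

{"op": "jog_arm", "data": {"series": [[[0,0,0],[0.008,-0.04,0],0.0],[[0,0,0],[0.008,-0.04,0],0.0],[[0,0,0],[0.008,-0.04,0],0.0],[[0,0,0],[0.008,-0.04,0],0.0]]}}

```text
clock: 0.43
tcp_pos: [0.1804, 0.4275, 0.2162]
eef_rot: [-179.9, 0.0, 153.1]
force: [-1.0, 0.1, 0.9]
opening: 0.0677
finger_force: 0.0
```

{"op": "jog_arm", "data": {"series": [[[0,0,0],[-0.038,-0.0157,0],0],[[0,0,0],[-0.038,-0.0157,0],0],[[0,0,0],[-0.038,-0.0157,0],0],[[0,0,0],[-0.038,-0.0157,0],0],[[0,0,0],[-0.038,-0.0157,0],0],[[0,0,0],[-0.038,-0.0157,0],0],[[0,0,0],[-0.038,-0.0157,0],0],[[0,0,0],[-0.038,-0.0157,0],0],[[0,0,0],[-0.038,-0.0157,0],0],[[0,0,0],[0,0,0],0]]}}

```text
clock: 1.27
tcp_pos: [0.4266, 0.1419, 0.2171]
eef_rot: [-180.0, 0.1, 152.6]
force: [0.3, -1.1, -0.0]
opening: 0.0037
finger_force: 0.0
```

{"op": "jog_arm", "data": {"series": [[[0,0,0],[-0.022,-0.0296,0],0],[[0,0,0],[-0.022,-0.0296,0],0],[[0,0,0],[-0.022,-0.0296,0],0],[[0,0,0],[-0.022,-0.0296,0],0],[[0,0,0],[-0.022,-0.0296,0],0],[[0,0,0],[-0.022,-0.0296,0],0],[[0,0,0],[-0.022,-0.0296,0],0],[[0,0,-0.04],[0,0,0],0],[[0,0,0],[0,0,0],0],[[0,0,0],[0,0,0],0]]}}

```text
clock: 2.1
tcp_pos: [0.4664, -0.1052, 0.2167]
eef_rot: [-180.0, -0.0, 155.4]
force: [-0.5, 0.8, 0.4]
opening: 0.0005
finger_force: 0.0
```

```bash
python3 - <<'E'
from h import *
s=state();print(s['joint_pos'].round(1),s['tcp_pos'],s['eef_rot'],s['force'])
E
```

```text
[-31.5  -1.5  38.7 106.8   1.   74.4  72.3] [ 0.46635576 -0.10520256  0.21670864] [-1.79999421e+02 -4.47434476e-02  1.55378562e+02] [-0.472248    0.78342358  0.37388669]
```

{"op": "jog_arm", "data": {"series": [[[0,0,0],[-0.005,-0.003,0.03],0],[[0,0,0],[0,0,0.03],0],[[0,0,0],[0,0,0.02],0],[[0,0,0],[0,0,0.012],0],[[0,0,0],[0,0,0],0],[[0,0,0],[0,0,0],0]]}}

```text
clock: 2.6
tcp_pos: [0.4696, -0.1094, 0.1249]
eef_rot: [-180.0, -0.1, 155.5]
force: [-0.1, 0.3, 1.0]
opening: 0.0005
finger_force: 0.0
```

{"op": "jog_arm", "data": {"series": [[[0,0,0],[0,0.005,0],0],[[0,0,0],[0,0.004,0],0],[[0,0,0],[0,0.003,0],0],[[0,0,0],[0,0.003,0],0],[[0,0,0],[0,0.003,0],0],[[0,0,0],[0,0.003,0],0],[[0,0,0],[0,0.003,0],0],[[0,0,0],[0,0,0],0]]}}

```text
clock: 3.27
tcp_pos: [0.4801, -0.088, 0.125]
eef_rot: [180.0, -0.0, 155.5]
force: [0.2, -0.3, 0.1]
opening: 0.0006
finger_force: 0.0
```

{"op": "jog_arm", "data": {"series": [[[0,0,0],[0,0.003,0],0],[[0,0,0],[0,0.003,0],0],[[0,0,0],[0,0.002,0],0],[[0,0,0],[0,0.001,0],0],[[0,0,0],[0,0,0],0]]}}

```text
clock: 3.68
tcp_pos: [0.4837, -0.0802, 0.125]
eef_rot: [180.0, -0.0, 155.5]
force: [1.5, -0.2, 0.2]
opening: 0.0003
finger_force: 0.0
```

```bash
cat >> h.py <<'E'
Sp=np.array([.5761,-.1111])
def hand(im,W,pr=True):
    hsv=cv2.cvtColor(im,cv2.COLOR_RGB2HSV).astype(int); H,S,V=[hsv[...,i] for i in range(3)]
    d=W[...,:2]-Sp; r=np.hypot(d[...,0],d[...,1])
    grip=(r>.11)&(r<.2)&(V<80)&(S<90)&(W[...,2]>.082)&(W[...,2]<.105)
    red=((H<8)|(H>172))&(S>130)&(V>90)&(W[...,2]>.110)&(r<.12)
    for n,m in(('grip',grip),('paddle',red)):
        p=np.nanmedian(W[m],0) if m.any() else np.full(3,np.nan)
        h=np.degrees(np.arctan2(p[1]-Sp[1],p[0]-Sp[0])); print(n,m.sum(),p.round(4),'heading',h.round(2),'theta',np.radians(166.36-h).round(3))
E
python3 - <<'E'
from h import *
for n in('top','side'):
    im,W=cloud(n); print(n); hand(im,W); 
    if n=='side': cv2.imwrite('pics/s1.png',cv2.resize(im[150:280,200:360],None,fx=5,fy=4.4,interpolation=cv2.INTER_CUBIC)[...,::-1])
E
```

```text
top
grip 50 [ 0.4073 -0.0318  0.0945] heading 154.83 theta 0.201
paddle 4 [ 0.5377 -0.0446  0.3665] heading 120.03 theta 0.809
side
grip 44 [ 0.4561 -0.0609  0.0948] heading 157.3 theta 0.158
paddle 2 [ 0.5162 -0.104   0.2217] heading 173.24 theta -0.12
```

View pics/s1.png

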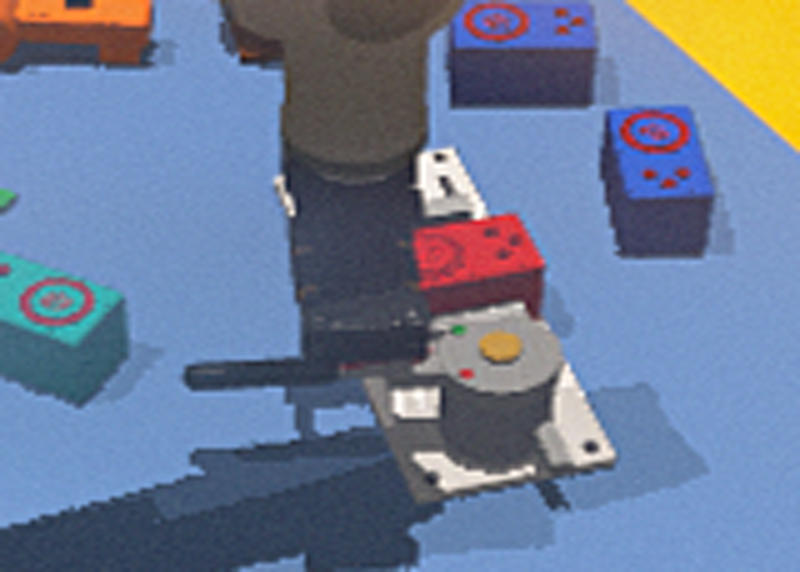

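{"op": "jog_arm", "data": {"series": [[[0,0,0],[0,-0.006,0],0],[[0,0,0],[0,-0.02,-0.03],0],[[0,0,0],[0,-0.03,-0.025],0],[[0,0,0],[0,-0.038,0],0],[[0,0,0],[0,-0.038,0],0],[[0,0,0],[0,-0.038,0],0],[[0,0,0],[0,0,0],0]]}}

```text
clock: 4.37
tcp_pos: [0.4089, -0.2422, 0.1805]
eef_rot: [-180.0, 0.1, 154.9]
force: [-0.6, 0.3, -0.9]
opening: 0.0004
finger_force: 0.0
```

```bash
python3 - <<'E'
from h import *
im,W=cloud('top'); hand(im,W); cv2.imwrite('pics/t1.png',cv2.resize(im[155:290,185:345],None,fx=5,fy=4.4,interpolation=cv2.INTER_CUBIC)[...,::-1])
E
```

```text
grip 211 [ 0.434  -0.0454  0.0952] heading 155.18 theta 0.195
paddle 16 [ 0.4849 -0.078   0.1229] heading 160.02 theta 0.111
```

View pics/t1.png

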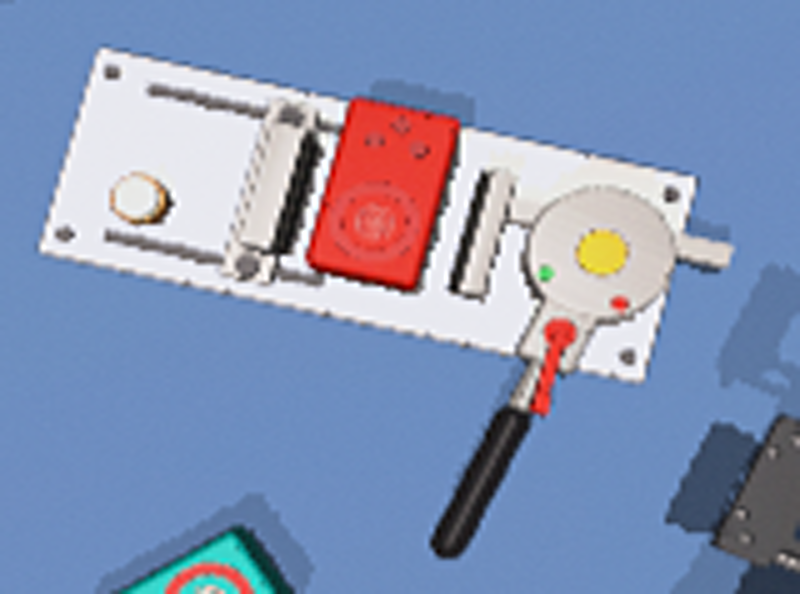

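The lever is still on the red side, with the paddle about 8 mm anticlockwise of the bar. The closed fingertips must be thinner than I assumed, so I'll go back and push further in small steps.

{"op": "jog_arm", "data": {"series": [[[0,0,0],[0,0.038,0],0],[[0,0,0],[0,0.038,0],0],[[0,0,0],[0,0.038,0],0],[[0,0,0],[0,0.03,0.025],0],[[0,0,0],[0,0.015,0.03],0],[[0,0,0],[0,0,0],0],[[0,0,0],[0,0,0],0]]}}

```text
clock: 5.0
tcp_pos: [0.4781, -0.0897, 0.1239]
eef_rot: [-179.9, -0.2, 155.6]
force: [-0.4, -0.7, 0.3]
opening: 0.0005
finger_force: 0.0
```

{"op": "jog_arm", "data": {"series": [[[0,0,0],[0,0.003,0],0],[[0,0,0],[0,0.003,0],0],[[0,0,0],[0,0.003,0],0],[[0,0,0],[0,0.002,0],0],[[0,0,0],[0,0,0],0]]}}

```text
clock: 5.42
tcp_pos: [0.484, -0.0803, 0.1256]
eef_rot: [179.9, 0.0, 155.4]
force: [0.2, 0.9, 0.7]
opening: 0.0002
finger_force: 0.0
```

{"op": "jog_arm", "data": {"series": [[[0,0,0],[0,0.002,0],0],[[0,0,0],[0,0.0,0],0]]}}

```text
clock: 5.58
tcp_pos: [0.4846, -0.0784, 0.1252]
eef_rot: [180.0, 0.0, 155.4]
force: [-0.4, -0.5, -0.4]
opening: 0.0002
finger_force: 0.0
```

{"op": "jog_arm", "data": {"series": [[[0,0,0],[0,0.002,0],0],[[0,0,0],[0,0.0,0],0]]}}

```text
clock: 5.75
tcp_pos: [0.4854, -0.0765, 0.1251]
eef_rot: [180.0, 0.0, 155.4]
force: [0.3, 0.1, 1.5]
opening: 0.0001
finger_force: 0.0
```

{"op": "jog_arm", "data": {"series": [[[0,0,0],[0,0.002,0],0],[[0,0,0],[0,0.0,0],0]]}}

```text
clock: 5.92
tcp_pos: [0.4862, -0.0747, 0.125]
eef_rot: [180.0, -0.0, 155.4]
force: [0.7, 0.1, -0.2]
opening: 0.0006
finger_force: 0.0
```

{"op": "jog_arm", "data": {"series": [[[0,0,0],[0,0.002,0],0],[[0,0,0],[0,0.0,0],0]]}}

```text
clock: 6.08
tcp_pos: [0.4871, -0.0729, 0.125]
eef_rot: [180.0, -0.0, 155.4]
force: [0.4, -0.1, 0.5]
opening: 0.001
finger_force: 0.0
```

```bash
python3 - <<'E'
from h import *
for n in('top','side'):
    im,W=cloud(n); print(n); hand(im,W); 
    if n=='side': cv2.imwrite('pics/s2.png',cv2.resize(im[205:250,230:310],None,fx=10,fy=10,interpolation=cv2.INTER_CUBIC)[...,::-1])
E
```

```text
top
grip 4 [ 0.4032 -0.0239  0.092 ] heading 153.24 theta 0.229
paddle 4 [ 0.5558 -0.0039  0.2441] heading 100.7 theta 1.146
side
grip 46 [ 0.4558 -0.0587  0.0946] heading 156.47 theta 0.173
paddle 3 [ 0.5159 -0.1046  0.2201] heading 173.81 theta -0.13
```

View pics/s2.png

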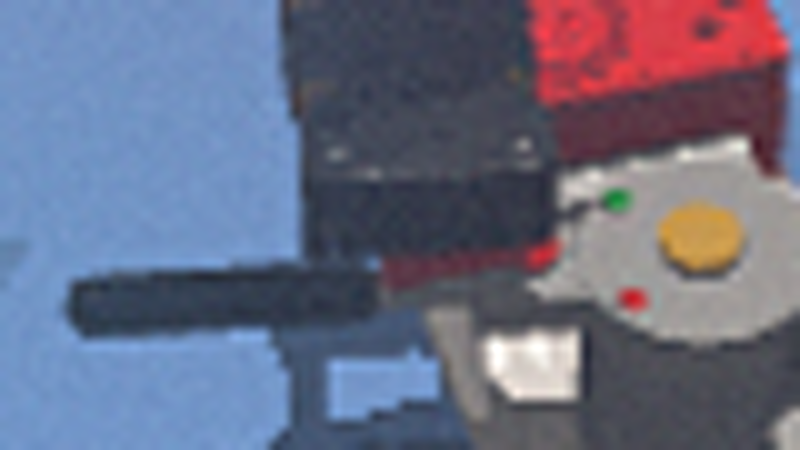

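The gripper is hiding the paddle here, and the red lever arm shows at about (460,270), just below the gripper. I'll retreat and measure.

{"op": "jog_arm", "data": {"series": [[[0,0,0],[0,-0.014,0],0],[[0,0,0],[0,-0.02,-0.03],0],[[0,0,0],[0,-0.03,-0.025],0],[[0,0,0],[0,-0.038,0],0],[[0,0,0],[0,-0.038,0],0],[[0,0,0],[0,-0.03,0],0],[[0,0,0],[0,0,0],0]]}}

```text
clock: 6.77
tcp_pos: [0.4125, -0.2344, 0.1804]
eef_rot: [-180.0, 0.0, 154.9]
force: [-0.6, -0.1, 0.1]
opening: 0.0004
finger_force: 0.0
```

```bash
python3 - <<'E'
from h import *
im,W=cloud('top'); hand(im,W); cv2.imwrite('pics/t2.png',cv2.resize(im[155:290,185:345],None,fx=5,fy=4.4,interpolation=cv2.INTER_CUBIC)[...,::-1])
E
```

```text
grip 211 [ 0.434  -0.0454  0.095 ] heading 155.17 theta 0.195
paddle 16 [ 0.4849 -0.0779  0.1236] heading 159.96 theta 0.112
```

```bash
python3 - <<'E'
from h import *
print(tip_extent if not callable(tip_extent) else tip_extent()); s=state(); print(s['tcp_pos'],s['opening'],s['eef_rot'])
im,W=cloud('top'); hand(im,W)
d=W[...,:2]-Sp; r=np.hypot(d[...,0],d[...,1])
hsv=cv2.cvtColor(im,cv2.COLOR_RGB2HSV).astype(int); H,S,V=[hsv[...,i] for i in range(3)]
red=((H<8)|(H>172))&(S>130)&(V>90)&(r<.12)&(W[...,2]>.09)
e=np.array([-.9077,.4197]); l=np.array([.4197,.9077])
o=np.c_[d[red]@e,d[red]@l,W[red][:,2]]; o=o[o[:,0]>.03]; o=o[np.argsort(o[:,0])]; print((o[::3]*1000).round(0).tolist())
E
```

```text
0.019
[ 0.41399765 -0.23148803  0.18018303] 0.0001862114015608475 [1.79975458e+02 2.06699160e-02 1.55059903e+02]
grip 207 [ 0.4362 -0.0454  0.0951] heading 154.82 theta 0.201
paddle 16 [ 0.4849 -0.0779  0.123 ] heading 159.99 theta 0.111
[[47.0, -1.0, 106.0], [49.0, 4.0, 105.0], [51.0, 0.0, 106.0], [52.0, 3.0, 107.0], [53.0, -7.0, 106.0], [54.0, -4.0, 105.0], [56.0, -8.0, 108.0], [57.0, -6.0, 105.0], [59.0, -7.0, 99.0], [60.0, -5.0, 102.0], [62.0, -2.0, 107.0], [64.0, -3.0, 103.0], [68.0, -2.0, 108.0], [70.0, -3.0, 105.0], [72.0, -4.0, 105.0], [75.0, -5.0, 103.0], [77.0, -6.0, 106.0], [79.0, -8.0, 103.0], [83.0, -6.0, 106.0], [87.0, -5.0, 106.0], [89.0, -6.0, 102.0], [92.0, -6.0, 119.0], [94.0, -7.0, 126.0], [97.0, -8.0, 124.0], [99.0, -9.0, 121.0], [101.0, -5.0, 120.0]]
```

View pics/t2.png

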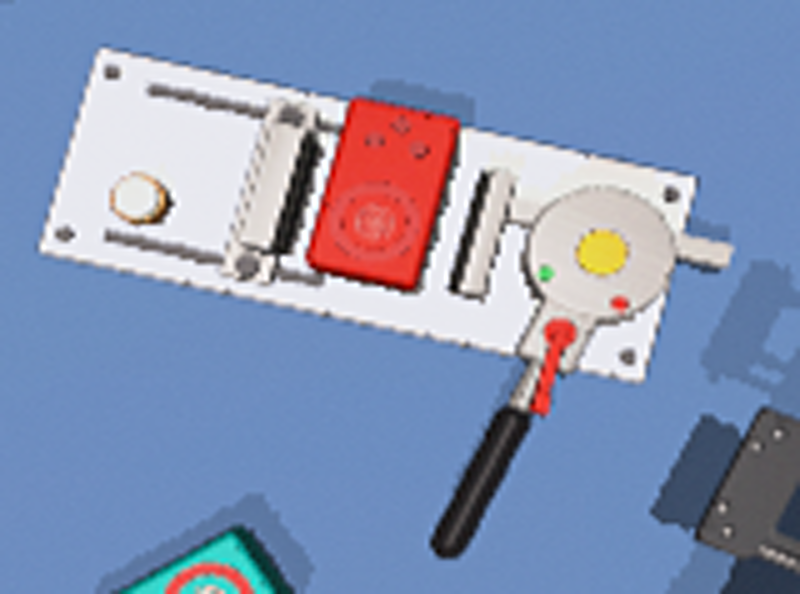

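The lever is still red-side at about (543,380) and the handle hasn't moved, so it must have sprung back short of centre. Repeating with a longer push and watching the force.

{"op": "jog_arm", "data": {"series": [[[0,0,0],[0,0.03,0],0],[[0,0,0],[0,0.038,0],0],[[0,0,0],[0,0.038,0],0],[[0,0,0],[0,0.03,0.025],0],[[0,0,0],[0,0.015,0.03],0],[[0,0,0],[0,0.005,0],0],[[0,0,0],[0,0.005,0],0],[[0,0,0],[0,0.005,0],0],[[0,0,0],[0,0.004,0],0],[[0,0,0],[0,0,0],0]]}}

```text
clock: 7.7
tcp_pos: [0.4878, -0.0733, 0.1265]
eef_rot: [179.9, 0.1, 155.4]
force: [-0.2, 0.0, 0.5]
opening: 0.0008
finger_force: 0.0
```

{"op": "jog_arm", "data": {"series": [[[0,0,0],[0,0.002,0],0],[[0,0,0],[0,0.0,0],0]]}}

```text
clock: 7.87
tcp_pos: [0.4881, -0.0716, 0.1257]
eef_rot: [180.0, 0.0, 155.4]
force: [-0.7, 1.0, 0.2]
opening: 0.0005
finger_force: 0.0
```

{"op": "jog_arm", "data": {"series": [[[0,0,0],[0,0.002,0],0],[[0,0,0],[0,0.0,0],0]]}}

```text
clock: 8.03
tcp_pos: [0.4887, -0.0695, 0.1252]
eef_rot: [180.0, 0.0, 155.4]
force: [-0.6, -1.0, 0.4]
opening: 0.0005
finger_force: 0.0
```

```bash
python3 - <<'E'
from h import *
im,W=cloud('side'); cv2.imwrite('pics/s3.png',cv2.resize(im[150:280,200:360],None,fx=5,fy=4.4,interpolation=cv2.INTER_CUBIC)[...,::-1])
hand(im,W)
s=state(); print(s['force'],s['moment'],s['tcp_pos'])
E
```

```text
grip 52 [ 0.4555 -0.0595  0.0943] heading 156.84 theta 0.166
paddle 4 [ 0.4994 -0.1336  0.2136] heading -163.67 theta 5.76
[-0.24770943  0.20726789  0.0800353 ] [-0.01660803  0.01467111  0.03587193] [ 0.48862577 -0.06957439  0.12515085]
```

{"op": "jog_arm", "data": {"series": [[[0,0,0],[0,0.002,0],0],[[0,0,0],[0,0.0,0],0]]}}

```text
clock: 8.25
tcp_pos: [0.4895, -0.0675, 0.125]
eef_rot: [180.0, -0.0, 155.4]
force: [-0.2, -0.2, 0.3]
opening: 0.0003
finger_force: 0.0
```

{"op": "jog_arm", "data": {"series": [[[0,0,0],[0,0.002,0],0],[[0,0,0],[0,0.0,0],0]]}}

```text
clock: 8.42
tcp_pos: [0.4904, -0.0656, 0.125]
eef_rot: [180.0, -0.0, 155.5]
force: [-0.4, 0.3, -0.4]
opening: 0.0005
finger_force: 0.0
```

{"op": "jog_arm", "data": {"series": [[[0,0,0],[0,0.002,0],0],[[0,0,0],[0,0.0,0],0]]}}

```text
clock: 8.58
tcp_pos: [0.4912, -0.0637, 0.125]
eef_rot: [180.0, -0.0, 155.5]
force: [0.9, 0.5, 0.1]
opening: 0.0008
finger_force: 0.0
```

{"op": "jog_arm", "data": {"series": [[[0,0,0],[0,-0.014,0],0],[[0,0,0],[0,-0.03,-0.03],0],[[0,0,0],[0,-0.03,-0.025],0],[[0,0,0],[0,-0.038,0],0],[[0,0,0],[0,-0.038,0],0],[[0,0,0],[0,-0.03,0],0],[[0,0,0],[0,0,0],0]]}}

```text
clock: 9.17
tcp_pos: [0.4129, -0.2337, 0.1799]
eef_rot: [-180.0, 0.0, 154.9]
force: [-0.4, 0.5, -0.3]
opening: 0.0006
finger_force: 0.0
```

```bash
python3 - <<'E'
from h import *
im,W=cloud('top'); hand(im,W)
im,W=cloud('side'); hand(im,W); s=state(); T=s['tcp_pos']; print(T)
cv2.imwrite('pics/s4.png',cv2.resize(im[100:290,200:360],None,fx=4,fy=3.1,interpolation=cv2.INTER_CUBIC)[...,::-1])
# lowest gripper points near the TCP
d=W-T; m=(np.hypot(d[...,0],d[...,1])<.03)&(W[...,2]>.1); print('near TCP z',np.sort(W[m][:,2])[:10].round(3))
E
```

```text
grip 210 [ 0.4364 -0.0476  0.0949] heading 155.55 theta 0.189
paddle 16 [ 0.4849 -0.0778  0.1245] heading 159.96 theta 0.112
grip 16 [ 0.447  -0.0536  0.0968] heading 155.98 theta 0.181
paddle 0 [nan nan nan] heading nan theta nan
[ 0.41553123 -0.22866656  0.17952063]
near TCP z [0.269 0.274 0.276 0.276 0.276 0.277 0.277 0.278 0.278 0.279]
```

```bash
python3 - <<'E'
from h import *
im,W=cloud('side'); s=state(); T=s['tcp_pos']; R=Rn.from_euler('xyz',s['eef_rot'],degrees=True).as_matrix()
L=(W-T)@R   # tool coords
m=(abs(L[...,0])<.06)&(abs(L[...,1])<.12)&(L[...,2]<.06)&(L[...,2]>-.2)&(W[...,2]>.04)
print(m.sum())
for a in np.arange(-.1,.1,.02):
    q=L[m&(L[...,1]>=a)&(L[...,1]<a+.02)]
    if len(q): print(round(a,2),len(q),'zmax',np.sort(q[:,2])[-3:].round(3),'x',q[:,0].min().round(3),q[:,0].max().round(3))
c=camera_info('side'); print('cam',-np.array(c['R']).T@c['t'])
E
```

```text
1332
-0.1 340 zmax [-0.075 -0.072 -0.072] x -0.037 0.035
-0.08 144 zmax [-0.112 -0.11  -0.11 ] x -0.037 0.034
-0.06 441 zmax [-0.091 -0.091 -0.089] x -0.036 0.035
-0.04 272 zmax [-0.082 -0.082 -0.081] x -0.039 0.036
-0.02 67 zmax [-0.095 -0.094 -0.093] x -0.039 0.036
0.0 38 zmax [-0.09  -0.084 -0.081] x -0.039 0.036
0.02 5 zmax [-0.098 -0.097 -0.097] x 0.031 0.034
0.06 17 zmax [-0.088 -0.081 -0.075] x 0.03 0.036
0.08 5 zmax [-0.09  -0.084 -0.076] x 0.035 0.035
cam [-0.10617152 -1.09954572  1.38851425]
```

View pics/s4.png

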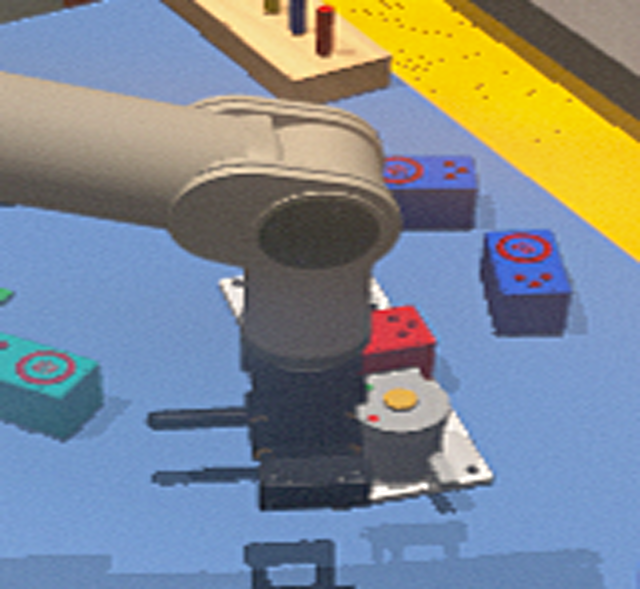

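I can't see whether the tips reach the paddle because the gripper body hides them. I'll turn the hand 90° so its narrow side faces the camera, and push along tool x.

{"op": "jog_arm", "data": {"series": [[[0,0,0.12],[0,0,0],0],[[0,0,0.12],[0,0,0],0],[[0,0,0.12],[0,0,0],0],[[0,0,0.12],[0,0,0],0],[[0,0,0.12],[0,0,0],0],[[0,0,0.12],[0,0,0],0],[[0,0,0.12],[0,0,0],0],[[0,0,0.12],[0,0,0],0],[[0,0,0.12],[0,0,0],0],[[0,0,0.12],[0,0,0],0]]}}

```text
clock: 10.15
tcp_pos: [0.4169, -0.2261, 0.1793]
eef_rot: [-180.0, -0.0, 86.5]
force: [0.2, 0.0, 0.0]
opening: 0.0
finger_force: 0.0
```

{"op": "jog_arm", "data": {"series": [[[0,0,0.12],[0,0,0],0],[[0,0,0.12],[0,0,0],0],[[0,0,0.12],[0,0,0],0],[[0,0,0],[0.037,0,0],0],[[0,0,0],[0.037,0,0],0],[[0,0,0],[0.037,0,0.02],0],[[0,0,0],[0.01,0,0.035],0],[[0,0,0],[0,0,0],0],[[0,0,0],[0,0,0],0]]}}

```text
clock: 10.9
tcp_pos: [0.4645, -0.1158, 0.1235]
eef_rot: [-179.8, 0.1, 66.2]
force: [-0.4, -1.2, 1.3]
opening: 0.0002
finger_force: 0.0
```

```bash
cat >> h.py <<'E'
def rel(s):
    d=s['tcp_pos'][:2]-Sp; h=np.radians(155.3); e=np.array([np.cos(h),np.sin(h)]); l=np.array([np.sin(h),-np.cos(h)])
    print('radial %.1f lateral %.1f z %.1f'%(d@e*1e3,d@l*1e3,s['tcp_pos'][2]*1e3),'F tang %.1f'%(s['force'][:2]@l),s['force'].round(1),s['eef_rot'].round(1))
E
python3 - <<'E'
from h import *
im,W=cloud('side'); s=state(); rel(s); T=s['tcp_pos']; R=Rn.from_euler('xyz',s['eef_rot'],degrees=True).as_matrix()
L=(W-T)@R
m=(abs(L[...,0])<.06)&(abs(L[...,1])<.12)&(L[...,2]<.03)&(L[...,2]>-.06)
for z in np.arange(-.06,.03,.006):
    q=L[m&(L[...,2]>=z)&(L[...,2]<z+.006)]
    if len(q): print(round(z,3),len(q),'x',q[:,0].min().round(3),q[:,0].max().round(3),'y',q[:,1].min().round(3),q[:,1].max().round(3))
cv2.imwrite('pics/s5.png',cv2.resize(im[180:280,210:340],None,fx=6,fy=6,interpolation=cv2.INTER_CUBIC)[...,::-1])
E
```

```text
radial 98.2 lateral -51.8 z 124.9 F tang -0.2 [ 0.8 -0.5  0.8] [-1.80e+02  1.00e-01  6.61e+01]
-0.06 6 x -0.016 0.011 y 0.001 0.009
-0.054 8 x -0.015 -0.007 y 0.001 0.013
-0.048 9 x -0.015 -0.006 y -0.011 0.01
-0.042 10 x -0.01 -0.003 y -0.008 0.01
-0.036 8 x -0.012 -0.005 y -0.011 0.005
-0.03 9 x -0.011 0.0 y -0.008 0.011
-0.024 11 x -0.011 -0.005 y -0.008 0.008
-0.018 4 x -0.011 -0.008 y -0.008 0.005
-0.012 9 x -0.013 -0.005 y -0.008 0.008
-0.006 5 x -0.008 -0.004 y -0.007 0.008
0.012 16 x 0.028 0.054 y 0.019 0.107
0.018 87 x 0.01 0.059 y -0.095 0.115
0.024 214 x 0.01 0.06 y -0.101 0.12
```

View pics/s5.png

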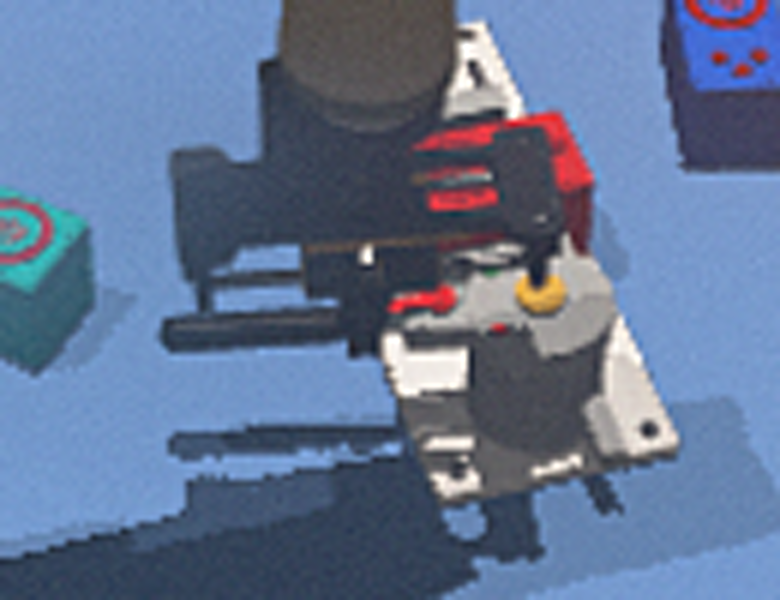

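```bash
python3 - <<'E'
from h import *
s=state(); T=s['tcp_pos']; R=Rn.from_euler('xyz',s['eef_rot'],degrees=True).as_matrix()
c=camera_info('side'); K,Rc,t=[np.array(c[k]) for k in('K','R','t')]
for z in(-.03,-.01,0,.01,.019):
    p=K@(Rc@(T+R@[-.0095,0,z])+t); p=p[:2]/p[2]; print(z,p,'crop',(p-[210,180])*6)
im,W=cloud('side')
for r in range(225,250): print(r,[tuple((W[r,k]*1000).round().tolist()) for k in(268,271)],im[r,268],im[r,271])
E
```

```text
-0.03 [270.62390147 233.57905361] crop [363.7434088  321.47432165]
-0.01 [270.56265049 237.96925227] crop [363.37590294 347.81551362]
0 [270.53241165 240.13663791] crop [363.19446993 360.81982746]
0.01 [270.50242627 242.28585747] crop [363.01455762 373.7151448 ]
0.019 [270.4756535  244.20481112] crop [362.85392098 385.22886674]
225 [(440.0, -146.0, 223.0), (451.0, -145.0, 216.0)] [52 58 76] [66 72 81]
226 [(438.0, -149.0, 223.0), (450.0, -147.0, 214.0)] [54 52 73] [58 64 71]
227 [(441.0, -145.0, 213.0), (464.0, -123.0, 181.0)] [48 55 71] [55 60 73]
228 [(440.0, -147.0, 211.0), (465.0, -122.0, 174.0)] [51 59 74] [45 53 68]
229 [(438.0, -150.0, 210.0), (462.0, -126.0, 175.0)] [45 55 73] [50 58 73]
230 [(454.0, -122.0, 171.0), (463.0, -126.0, 170.0)] [48 53 69] [48 52 69]
231 [(454.0, -123.0, 168.0), (462.0, -126.0, 166.0)] [50 56 67] [49 56 69]
232 [(453.0, -124.0, 164.0), (467.0, -119.0, 153.0)] [47 55 72] [54 61 76]
233 [(454.0, -123.0, 159.0), (463.0, -125.0, 156.0)] [41 49 66] [46 56 71]
234 [(452.0, -127.0, 159.0), (461.0, -128.0, 156.0)] [48 55 74] [53 57 76]
235 [(457.0, -117.0,
[... 410 characters left out ...]
58 207] [118 155 210]
241 [(507.0, -30.0, 2.0), (516.0, -35.0, 2.0)] [115 150 202] [116 154 204]
242 [(506.0, -33.0, 0.0), (514.0, -38.0, 1.0)] [117 151 203] [112 152 202]
243 [(503.0, -37.0, 1.0), (512.0, -42.0, 1.0)] [116 150 200] [119 153 201]
244 [(502.0, -39.0, -1.0), (510.0, -46.0, 0.0)] [116 151 199] [115 151 203]
245 [(498.0, -47.0, 3.0), (506.0, -52.0, 4.0)] [115 150 199] [115 148 199]
246 [(500.0, -44.0, -6.0), (504.0, -56.0, 3.0)] [113 147 197] [117 154 204]
247 [(496.0, -50.0, -3.0), (503.0, -59.0, 2.0)] [118 156 206] [118 153 204]
248 [(491.0, -58.0, 3.0), (500.0, -63.0, 3.0)] [113 152 200] [116 150 200]
249 [(494.0, -54.0, -8.0), (499.0, -66.0, 1.0)] [105 138 183] [ 98 128 172]
```

The picture shows the tip at crop pixel (360,350), i.e. z ≈ 0.131, while the reported TCP is 0.125. The fingers really end about 25 mm higher than assumed, so they passed over the paddle. I'll lower by 25 mm and push again.

{"op": "jog_arm", "data": {"series": [[[0,0,0],[0.01,0,0.013],0],[[0,0,0],[0.008,0,0.012],0],[[0,0,0],[0,0,0],0],[[0,0,0],[0,0,0],0],[[0,0,0],[0.004,0,0],0],[[0,0,0],[0.003,0,0],0],[[0,0,0],[0.003,0,0],0],[[0,0,0],[0.003,0,0],0],[[0,0,0],[0,0,0],0]]}}

```text
clock: 11.75
tcp_pos: [0.4784, -0.0883, 0.1]
eef_rot: [180.0, -0.0, 66.1]
force: [-0.6, -1.2, 0.7]
opening: 0.0002
finger_force: 0.4
```

```bash
python3 - <<'E'
from h import *
rel(state()); im,W=cloud('side'); rel(state()); hand(im,W)
im,W=cloud('side'); rel(state())
E
```

```text
radial 98.3 lateral -20.1 z 100.0 F tang -1.4 [-0.6 -1.2  0.7] [180.   -0.   66.1]
radial 98.2 lateral -20.5 z 99.9 F tang -1.3 [ 0.4 -1.6 -0.6] [180.   -0.   66.1]
grip 38 [ 0.4553 -0.0566  0.0941] heading 155.69 theta 0.186
paddle 4 [ 0.5577 -0.1001  0.2155] heading 149.17 theta 0.3
radial 98.2 lateral -20.7 z 99.8 F tang -1.0 [ 0.1 -1.1  1. ] [180.    0.   66.1]
```

{"op": "jog_arm", "data": {"series": [[[0,0,0],[0.003,0,0],0],[[0,0,0],[0.003,0,0],0],[[0,0,0],[0.003,0,0],0],[[0,0,0],[0.002,0,0],0],[[0,0,0],[0,0,0],0]]}}

```text
clock: 12.27
tcp_pos: [0.4828, -0.0779, 0.0996]
eef_rot: [-180.0, -0.0, 66.1]
force: [-0.5, -0.5, 0.1]
opening: 0.0002
finger_force: 0.0
```

```bash
python3 - <<'E'
from h import *
rel(state()); im,W=cloud('side'); rel(state()); hand(im,W)
E
```

```text
radial 98.7 lateral -8.8 z 99.6 F tang -0.7 [-0.5 -0.5  0.1] [-180.    -0.    66.1]
radial 98.6 lateral -9.2 z 99.6 F tang 0.3 [0.4 0.2 0.2] [-180.    -0.    66.1]
grip 48 [ 0.4577 -0.0606  0.095 ] heading 156.93 theta 0.165
paddle 11 [ 0.5382 -0.0877  0.1929] heading 148.3 theta 0.315
```

{"op": "jog_arm", "data": {"series": [[[0,0,0],[0.002,0,0],0],[[0,0,0],[0.002,0,0],0],[[0,0,0],[0,0,0],0]]}}

```text
clock: 12.57
tcp_pos: [0.4842, -0.0751, 0.0996]
eef_rot: [180.0, 0.0, 66.0]
force: [-1.5, -0.6, -0.4]
opening: 0.0007
finger_force: 0.8
```

```bash
python3 - <<'E'
from h import *
rel(state()); im,W=cloud('side'); rel(state()); hand(im,W)
E
```

```text
radial 98.6 lateral -5.7 z 99.6 F tang -1.2 [-1.5 -0.6 -0.4] [180.   0.  66.]
radial 98.6 lateral -5.8 z 99.7 F tang -2.2 [-0.5 -2.1  1.3] [180.   0.  66.]
grip 43 [ 0.4571 -0.0578  0.0943] heading 155.86 theta 0.183
paddle 11 [ 0.5493 -0.0999  0.205 ] heading 157.4 theta 0.156
```

{"op": "jog_arm", "data": {"series": [[[0,0,0],[-0.015,0,0],0],[[0,0,0],[-0.025,0,-0.03],0.05],[[0,0,0],[-0.035,0,-0.015],0.05],[[0,0,0],[-0.04,0,0],0.05],[[0,0,-0.12],[-0.02,0,0],0.05],[[0,0,-0.12],[0,0,0],0.05],[[0,0,-0.12],[0,0,0],0.05],[[0,0,-0.12],[0,0,0],0.05],[[0,0,-0.12],[0,0,0],0.05],[[0,0,-0.12],[0,0,0],0.05]]}}

```text
clock: 13.45
tcp_pos: [0.4294, -0.1982, 0.1447]
eef_rot: [180.0, -0.0, 107.6]
force: [-0.9, 0.7, 0.6]
opening: 0.0477
finger_force: 0.0
```

{"op": "jog_arm", "data": {"series": [[[0,0,-0.12],[0,0,0],0.05],[[0,0,-0.12],[0,0,0],0.05],[[0,0,-0.12],[0,0,0],0.05],[[0,0,-0.12],[0,0,0],0.05],[[0,0,-0.12],[0,0,0],0.05],[[0,0,-0.12],[0,0,0],0.05],[[0,0,-0.118],[0,0,0],0.05],[[0,0,0],[0,0,0],0.05],[[0,0,0],[0,0,0],0.05]]}}

```text
clock: 14.2
tcp_pos: [0.4294, -0.1983, 0.1447]
eef_rot: [180.0, 0.0, 155.1]
force: [0.3, 0.2, -0.2]
opening: 0.05
finger_force: 0.0
```

```bash
python3 - <<'E'
from h import *
rel(state()); im,W=cloud('top'); hand(im,W); rel(state())
E
```

```text
radial 96.9 lateral -140.5 z 144.7 F tang 0.3 [ 0.3  0.2 -0.2] [180.    0.  155.1]
grip 217 [ 0.4365 -0.045   0.095 ] heading 154.67 theta 0.204
paddle 19 [ 0.4927 -0.0621  0.1234] heading 149.59 theta 0.293
radial 96.9 lateral -140.6 z 144.7 F tang 0.2 [0.1 0.2 0.6] [180.    0.  155.1]
```

The lever is now on the green side: the paddle sits 9 mm clockwise of the bar and the handle hasn't moved. Next I'll pinch the grip.

{"op": "jog_arm", "data": {"series": [[[0,0,0],[0.013,0.036,0],0.05],[[0,0,0],[0.013,0.036,0],0.05],[[0,0,0],[0.013,0.036,0],0.05],[[0,0,0],[0.014,0.0325,0],0.05],[[0,0,0],[0,0,0.03],0.05],[[0,0,0],[0,0,0.03],0.05],[[0,0,0],[0,0,0.022],0.05],[[0,0,0],[0,0,0],0.05],[[0,0,0],[0,0,0],0.05]]}}

```text
clock: 15.0
tcp_pos: [0.4392, -0.0488, 0.0625]
eef_rot: [-179.9, -0.1, 155.2]
force: [0.3, -0.1, 0.7]
opening: 0.0499
finger_force: 0.0
```

```bash
python3 - <<'E'
from h import *
s=state(); rel(s); print(s['opening'],s['joint_pos'].round(1))
E
```

```text
radial 150.4 lateral -0.6 z 62.5 F tang 0.1 [ 0.3 -0.1  0.7] [-1.799e+02 -1.000e-01  1.552e+02]
0.049892624771774086 [-31.6   4.9  33.5 121.7  -3.3  54.4  68.9]
```

Closing on the grip.

{"op": "jog_arm", "data": {"series": [[[0,0,0],[0,0,0],0.01],[[0,0,0],[0,0,0],0.01],[[0,0,0],[0,0,0],0.01],[[0,0,0],[0,0,0],0.01]]}}

```text
clock: 15.33
tcp_pos: [0.4405, -0.0485, 0.0636]
eef_rot: [179.9, 0.1, 155.3]
force: [-0.2, 0.2, -0.3]
opening: 0.0311
finger_force: 0.0
```

{"op": "jog_arm", "data": {"series": [[[0,0,0],[0,0,0],0.01],[[0,0,0],[0,0,0],0.01],[[0,0,0],[0,0,0],0.01],[[0,0,0],[0,0,0],0.01],[[0,0,-0.03],[0,-0.0045,0],0.01],[[0,0,-0.05],[-0.0002,-0.0075,0],0.01],[[0,0,-0.05],[-0.0002,-0.0075,0],0.01],[[0,0,-0.05],[-0.0002,-0.0075,0],0.01]]}}

```text
clock: 16.0
tcp_pos: [0.4313, -0.0739, 0.0632]
eef_rot: [180.0, 0.1, 165.8]
force: [3.1, 3.3, 3.4]
opening: 0.0193
finger_force: 30.0
```

```bash
cat >> h.py <<'E'
def arc():
    s=state(); d=s['tcp_pos'][:2]-Sp; h=np.arctan2(d[1],d[0]); l=np.array([np.sin(h),-np.cos(h)]); e=np.array([np.cos(h),np.sin(h)])
    F=s['force'][:2]
    print('t %.2f r %.1f theta %.3f yawerr %.1f z %.1f'%(s['clock'],np.hypot(*d)*1e3,np.radians(166.36)-h,(s['eef_rot'][2]-np.degrees(h)+180)%360-180,s['tcp_pos'][2]*1e3),'Ftan %.1f Frad %.1f Fz %.1f'%(F@l,F@e,s['force'][2]),'M',s['moment'].round(2),'op %.4f ff %.1f j7 %.0f'%(s['opening'],s['finger_force'],s['joint_pos'][6]))
E
python3 -c "from h import *; arc()"
```

```text
t 16.00 r 149.5 theta 0.013 yawerr 0.2 z 63.2 Ftan 4.0 Frad -2.2 Fz 3.4 M [ 0.58 -0.32  0.01] op 0.0193 ff 30.0 j7 83
```

{"op": "jog_arm", "data": {"series": [[[0,0,-0.05],[-0.0002,-0.0075,0],0.01],[[0,0,-0.05],[-0.0002,-0.0075,0],0.01],[[0,0,-0.05],[-0.0002,-0.0075,0],0.01],[[0,0,-0.05],[-0.0002,-0.0075,0],0.01],[[0,0,-0.05],[-0.0002,-0.0075,0],0.01],[[0,0,-0.05],[-0.0002,-0.0075,0],0.01],[[0,0,-0.05],[-0.0002,-0.0075,0],0.01],[[0,0,-0.05],[-0.0002,-0.0075,0],0.01],[[0,0,-0.05],[-0.0002,-0.0075,0],0.01],[[0,0,-0.05],[-0.0002,-0.0075,0],0.01]]}}

```text
clock: 16.83
tcp_pos: [0.4319, -0.1481, 0.0632]
eef_rot: [180.0, 0.1, -165.5]
force: [2.3, 3.1, 3.1]
opening: 0.0188
finger_force: 30.0
```

```bash
python3 -c "from h import *; arc()"
```

```text
t 16.83 r 148.9 theta 5.794 yawerr 0.0 z 63.2 Ftan 2.4 Frad -3.0 Fz 3.1 M [ 0.77 -0.61 -0.03] op 0.0188 ff 30.0 j7 123
```

{"op": "jog_arm", "data": {"series": [[[0,0,-0.05],[-0.0002,-0.0075,0],0.01],[[0,0,-0.05],[-0.0002,-0.0075,0],0.01],[[0,0,-0.03],[0,-0.0045,0],0.01],[[0,0,0],[0,0,0],0.01]]}}

```text
clock: 17.17
tcp_pos: [0.4383, -0.1672, 0.0632]
eef_rot: [-179.9, 0.1, -158.2]
force: [4.1, 1.3, 2.7]
opening: 0.0191
finger_force: 30.0
```

```bash
python3 - <<'E'
from h import *
arc(); im,W=cloud('top'); arc(); hand(im,W)
hsv=cv2.cvtColor(im,cv2.COLOR_RGB2HSV).astype(int); H,S,V=[hsv[...,i] for i in range(3)]
a=np.radians(-13.64); ex=np.array([np.cos(a),np.sin(a)]); ey=np.array([-ex[1],ex[0]]); O=Sp+.12*ey
C=np.dstack([(W[...,:2]-O)@ex,(W[...,:2]-O)@ey,W[...,2]])
red=((H<8)|(H>172))&(S>130)&(V>90)&(abs(C[...,2]-.08)<.006)&(abs(C[...,0])<.08)
print('radio y',np.nanpercentile(C[red][:,1],[2,98]))
j=(S<70)&(V>90)&(abs(C[...,2]-.07)<.008)&(abs(C[...,0]+.01)<.02)
y=C[j][:,1]; print('jaw',np.sort(y[(y>-.08)&(y<-.02)])[-6:].round(3),'stop',np.sort(y[(y>.035)&(y<.1)])[:6].round(3))
E
```

```text
t 17.17 r 148.8 theta 5.658 yawerr -0.4 z 63.2 Ftan -0.3 Frad -4.3 Fz 2.7 M [ 0.4  -0.93  0.13] op 0.0191 ff 30.0 j7 133
t 17.22 r 148.8 theta 5.660 yawerr -0.4 z 63.2 Ftan -1.1 Frad -4.9 Fz 1.8 M [ 0.46 -1.    0.18] op 0.0190 ff 30.0 j7 133
grip 23 [ 0.4692 -0.1551  0.0967] heading -157.62 theta 5.655
paddle 17 [ 0.4827 -0.1362  0.1229] heading -164.93 theta 5.782
radio y [-0.02611429  0.03407707]
jaw [-0.052 -0.052 -0.052 -0.052 -0.051 -0.045] stop [0.036 0.036 0.055 0.056 0.056 0.056]
```

{"op": "jog_arm", "data": {"series": [[[0,0,0.02],[0.001,0.003,0],0.01],[[0,0,0.04],[0,0.006,0],0.01],[[0,0,0.04],[-0.0001,0.006,0],0.01],[[0,0,0.04],[-0.0001,0.006,0],0.01],[[0,0,0.04],[-0.0001,0.006,0],0.01],[[0,0,0.04],[-0.0001,0.006,0],0.01],[[0,0,0.04],[-0.0001,0.006,0],0.01],[[0,0,0.04],[-0.0001,0.006,0],0.01],[[0,0,0.04],[-0.0001,0.006,0],0.01],[[0,0,0.04],[-0.0001,0.006,0],0.01]]}}

```text
clock: 18.05
tcp_pos: [0.4269, -0.1123, 0.0632]
eef_rot: [-179.9, 0.3, 179.8]
force: [11.2, -4.0, -7.2]
opening: 0.019
finger_force: 30.2
```

```bash
cat >> h.py <<'E'
def look():
    arc(); im,W=cloud('top'); arc()
    hsv=cv2.cvtColor(im,cv2.COLOR_RGB2HSV).astype(int); H,S,V=[hsv[...,i] for i in range(3)]
    a=np.radians(-13.64); ex=np.array([np.cos(a),np.sin(a)]); ey=np.array([-ex[1],ex[0]]); O=Sp+.12*ey
    C=np.dstack([(W[...,:2]-O)@ex,(W[...,:2]-O)@ey,W[...,2]])
    red=((H<8)|(H>172))&(S>130)&(V>90)&(abs(C[...,2]-.08)<.006)&(abs(C[...,0])<.08)
    print('radio y',np.nanpercentile(C[red][:,1],[2,98]).round(4))
    j=(S<70)&(V>90)&(abs(C[...,2]-.07)<.008)&(abs(C[...,0]-.015)<.02)
    y=C[j][:,1]; y=y[(y>-.08)&(y<.0)]; print('jaw steel',np.percentile(y,[5,50,95]).round(4) if len(y) else None)
E
python3 -c "from h import *; look()"
```

```text
t 18.05 r 149.2 theta 6.037 yawerr -0.7 z 63.2 Ftan -4.1 Frad -11.2 Fz -7.2 M [-0.96 -2.38  0.3 ] op 0.0190 ff 30.2 j7 102
t 18.10 r 149.2 theta 6.045 yawerr -0.4 z 63.2 Ftan -2.6 Frad -9.3 Fz -3.6 M [-0.43 -1.91  0.19] op 0.0191 ff 30.1 j7 102
radio y [-0.0261  0.0339]
jaw steel [-0.0584 -0.0522 -0.0455]
```

{"op": "jog_arm", "data": {"series": [[[0,0,0.04],[-0.001,0.006,0],0.01],[[0,0,0.04],[-0.0006,0.006,0],0.01],[[0,0,0.04],[-0.0001,0.006,0],0.01],[[0,0,0.04],[-0.0001,0.006,0],0.01],[[0,0,0.04],[-0.0001,0.006,0],0.01],[[0,0,0.03],[-0.0001,0.0045,0],0.01],[[0,0,0.02],[0,0.003,0],0.01]]}}

```text
clock: 18.68
tcp_pos: [0.431, -0.0752, 0.0631]
eef_rot: [-179.9, 0.0, 165.5]
force: [-1.8, -4.8, 8.8]
opening: 0.0192
finger_force: 30.2
```

```bash
python3 -c "from h import *; look()"
```

```text
t 18.68 r 149.5 theta 0.004 yawerr -0.6 z 63.1 Ftan -5.1 Frad 0.6 Fz 8.8 M [-0.9   0.3   0.31] op 0.0192 ff 30.2 j7 82
t 18.73 r 149.5 theta 0.008 yawerr -0.5 z 63.1 Ftan -2.2 Frad 0.6 Fz 9.1 M [-0.42  0.22  0.23] op 0.0191 ff 30.1 j7 82
radio y [-0.0261  0.0339]
jaw steel [-0.0529 -0.0468 -0.0401]
```

{"op": "jog_arm", "data": {"series": [[[0,0,0.04],[-0.0001,0.006,0],0.01],[[0,0,0.04],[-0.0001,0.006,0],0.01],[[0,0,0.04],[-0.0001,0.006,0],0.01],[[0,0,0.04],[-0.0001,0.006,0],0.01],[[0,0,0.04],[-0.0001,0.006,0],0.01],[[0,0,0.04],[-0.0001,0.006,0],0.01],[[0,0,0.04],[-0.0001,0.006,0],0.01],[[0,0,0.04],[-0.0001,0.006,0],0.01],[[0,0,0.04],[-0.0001,0.006,0],0.01],[[0,0,0.04],[-0.0001,0.006,0],0.01]]}}

```text
clock: 19.57
tcp_pos: [0.456, -0.0212, 0.063]
eef_rot: [-179.9, -0.1, 142.5]
force: [-6.4, -2.9, 14.0]
opening: 0.0194
finger_force: 30.2
```

```bash
python3 -c "from h import *; arc()"
```

```text
t 19.57 r 150.0 theta 0.404 yawerr -0.7 z 63.0 Ftan -6.1 Frad 3.4 Fz 14.0 M [-0.54  1.31  0.31] op 0.0194 ff 30.2 j7 54
```

{"op": "jog_arm", "data": {"series": [[[0,0,0.04],[-0.0001,0.006,0],0.01],[[0,0,0.04],[-0.0001,0.006,0],0.01],[[0,0,0.04],[-0.0001,0.006,0],0.01],[[0,0,0.04],[-0.0001,0.006,0],0.01]]}}

```text
clock: 19.9
tcp_pos: [0.4718, -0.0029, 0.0631]
eef_rot: [-179.9, -0.1, 133.4]
force: [-7.3, -0.9, 14.4]
opening: 0.0189
finger_force: 30.2
```

```bash
python3 -c "from h import *; look()"
```

```text
t 19.90 r 150.2 theta 0.566 yawerr -0.6 z 63.1 Ftan -5.9 Frad 4.4 Fz 14.4 M [-0.27  1.49  0.3 ] op 0.0189 ff 30.2 j7 44
t 19.95 r 150.2 theta 0.574 yawerr -0.2 z 63.1 Ftan -1.8 Frad 3.8 Fz 11.0 M [0.14 0.79 0.19] op 0.0194 ff 30.1 j7 44
radio y [-0.0195  0.0402]
jaw steel [-0.0405 -0.0347 -0.0287]
```

{"op": "jog_arm", "data": {"series": [[[0,0,-0.05],[0,-0.0075,-0.0008],0.01],[[0,0,-0.06],[-0.0003,-0.009,0],0.01],[[0,0,-0.06],[-0.0003,-0.009,0],0.01],[[0,0,-0.06],[-0.0003,-0.009,0],0.01],[[0,0,-0.06],[-0.0003,-0.009,0],0.01],[[0,0,-0.06],[-0.0003,-0.009,0],0.01],[[0,0,-0.06],[-0.0003,-0.009,0],0.01],[[0,0,-0.06],[-0.0003,-0.009,0],0.01],[[0,0,-0.06],[-0.0003,-0.009,0],0.01],[[0,0,-0.06],[-0.0003,-0.009,0],0.01]]}}

```text
clock: 20.78
tcp_pos: [0.4302, -0.0789, 0.0633]
eef_rot: [180.0, 0.1, 167.5]
force: [8.8, 1.1, -9.7]
opening: 0.0192
finger_force: 30.0
```

{"op": "jog_arm", "data": {"series": [[[0,0,-0.06],[-0.0003,-0.009,0],0.01],[[0,0,-0.06],[-0.0003,-0.009,0],0.01],[[0,0,-0.06],[-0.0003,-0.009,0],0.01],[[0,0,-0.06],[-0.0003,-0.009,0],0.01],[[0,0,-0.06],[-0.0003,-0.009,0],0.01],[[0,0,-0.06],[-0.0003,-0.009,0],0.01],[[0,0,-0.06],[-0.0003,-0.009,0],0.01],[[0,0,-0.06],[-0.0003,-0.009,0],0.01],[[0,0,-0.04],[0,-0.006,0],0.01],[[0,0,0],[0,0,0],0.01]]}}

```text
clock: 21.62
tcp_pos: [0.4341, -0.1559, 0.0633]
eef_rot: [-180.0, 0.1, -162.8]
force: [9.0, 2.8, -8.5]
opening: 0.0193
finger_force: 30.0
```

```bash
python3 -c "from h import *; look()"
```

```text
t 21.62 r 148.9 theta 5.739 yawerr -0.3 z 63.3 Ftan -0.1 Frad -9.4 Fz -8.5 M [ 0.54 -1.89  0.08] op 0.0193 ff 30.0 j7 127
t 21.67 r 149.0 theta 5.741 yawerr -0.3 z 63.3 Ftan -0.5 Frad -8.0 Fz -8.2 M [ 0.51 -1.85  0.12] op 0.0191 ff 30.0 j7 127
radio y [-0.0195  0.0403]
jaw steel [-0.0404 -0.0341 -0.0278]
```

{"op": "jog_arm", "data": {"series": [[[0,0,0.03],[-0.0006,0.0045,0],0.01],[[0,0,0.04],[-0.0006,0.006,0],0.01],[[0,0,0.04],[-0.0003,0.006,0.0003],0.01],[[0,0,0.04],[-0.0001,0.006,0.0003],0.01],[[0,0,0.04],[-0.0001,0.006,0],0.01],[[0,0,0.03],[-0.0001,0.0045,0],0.01],[[0,0,0.03],[-0.0001,0.0045,0],0.01],[[0,0,0.03],[-0.0001,0.0045,0],0.01],[[0,0,0.03],[-0.0001,0.0045,0],0.01]]}}

```text
clock: 22.42
tcp_pos: [0.4269, -0.1109, 0.0631]
eef_rot: [-179.9, -0.0, 179.2]
force: [-1.8, -5.9, 7.7]
opening: 0.0191
finger_force: 30.2
```

```bash
python3 -c "from h import *; look()"
```

```text
t 22.42 r 149.2 theta -0.237 yawerr -0.7 z 63.1 Ftan -5.9 Frad 1.8 Fz 7.7 M [-1.07  0.61  0.31] op 0.0191 ff 30.2 j7 101
t 22.47 r 149.2 theta -0.231 yawerr -0.5 z 63.1 Ftan -4.6 Frad 4.0 Fz 9.1 M [-0.68  0.86  0.25] op 0.0190 ff 30.1 j7 101
radio y [-0.0168  0.0431]
jaw steel [-0.0377 -0.0314 -0.0251]
```

{"op": "jog_arm", "data": {"series": [[[0,0,0.03],[-0.0001,0.0045,0],0.01],[[0,0,0.03],[-0.0001,0.0045,0],0.01],[[0,0,0.03],[-0.0001,0.0045,0],0.01],[[0,0,0.03],[-0.0001,0.0045,0],0.01]]}}

```text
clock: 22.8
tcp_pos: [0.4278, -0.0929, 0.063]
eef_rot: [-179.9, -0.1, 172.3]
force: [-5.0, -6.0, 11.2]
opening: 0.0192
finger_force: 30.2
```

```bash
python3 -c "from h import *; look()"
```

```text
t 22.80 r 149.4 theta -0.116 yawerr -0.7 z 63.0 Ftan -6.6 Frad 4.3 Fz 11.2 M [-1.    1.24  0.26] op 0.0192 ff 30.2 j7 92
t 22.85 r 149.4 theta -0.110 yawerr -0.4 z 63.0 Ftan -4.1 Frad 5.6 Fz 12.3 M [-0.65  1.31  0.19] op 0.0191 ff 30.1 j7 91
radio y [-0.0141  0.0455]
jaw steel [-0.0351 -0.0287 -0.0227]
```

{"op": "jog_arm", "data": {"series": [[[0,0,0.03],[-0.0001,0.0045,0],0.01],[[0,0,0.03],[-0.0001,0.0045,0],0.01],[[0,0,0.03],[-0.0001,0.0045,0],0.01]]}}

```text
clock: 23.1
tcp_pos: [0.43, -0.0796, 0.063]
eef_rot: [-179.9, -0.1, 167.2]
force: [-7.4, -4.6, 14.1]
opening: 0.0187
finger_force: 30.2
```

```bash
python3 -c "from h import *; look()"
```

```text
t 23.10 r 149.4 theta -0.026 yawerr -0.7 z 63.0 Ftan -6.1 Frad 6.2 Fz 14.1 M [-0.94  1.68  0.28] op 0.0187 ff 30.2 j7 85
t 23.15 r 149.5 theta -0.020 yawerr -0.4 z 63.0 Ftan -4.4 Frad 6.6 Fz 14.3 M [-0.63  1.63  0.22] op 0.0195 ff 30.1 j7 84
radio y [-0.0129  0.0472]
jaw steel [-0.0327 -0.0268 -0.0209]
```

{"op": "jog_arm", "data": {"series": [[[0,0,0.03],[0.0003,0.0045,-0.0005],0.01],[[0,0,0.03],[0.0003,0.0045,-0.0003],0.01],[[0,0,0.03],[-0.0001,0.0045,0],0.01]]}}

```text
clock: 23.4
tcp_pos: [0.4331, -0.067, 0.0632]
eef_rot: [-179.8, -0.0, 162.0]
force: [-0.2, -8.1, -1.7]
opening: 0.0192
finger_force: 30.3
```

```bash
python3 -c "from h import *; look()"
```

```text
t 23.40 r 149.6 theta 0.061 yawerr -0.9 z 63.2 Ftan -7.8 Frad -2.2 Fz -1.7 M [-1.68  0.14  0.42] op 0.0192 ff 30.3 j7 78
t 23.45 r 149.6 theta 0.067 yawerr -0.6 z 63.2 Ftan -5.5 Frad -1.4 Fz -1.2 M [-1.3  -0.06  0.23] op 0.0194 ff 30.2 j7 78
radio y [-0.0129  0.0471]
jaw steel [-0.0317 -0.0254 -0.0193]
```

{"op": "jog_arm", "data": {"series": [[[0,0,0.03],[-0.0001,0.0045,0],0.01],[[0,0,0.03],[-0.0001,0.0045,0],0.01]]}}

```text
clock: 23.62
tcp_pos: [0.4358, -0.0588, 0.0631]
eef_rot: [-179.8, -0.1, 158.6]
force: [-1.9, -9.6, 1.2]
opening: 0.0192
finger_force: 30.3
```

```bash
python3 -c "from h import *; look()"
```

```text
t 23.62 r 149.7 theta 0.119 yawerr -1.0 z 63.1 Ftan -9.7 Frad -1.6 Fz 1.2 M [-1.75  0.52  0.45] op 0.0192 ff 30.3 j7 73
t 23.67 r 149.7 theta 0.125 yawerr -0.7 z 63.1 Ftan -7.0 Frad -0.4 Fz -0.4 M [-1.44  0.36  0.32] op 0.0188 ff 30.2 j7 73
radio y [-0.0131  0.047 ]
jaw steel [-0.0301 -0.0244 -0.0183]
```

The radio has stopped against the block and the driving force has risen from about 6.1 to 9.7 N, which puts the clamping force at about 25 N. I'll unload the grip, let go and rise.

{"op": "jog_arm", "data": {"series": [[[0,0,-0.01],[0,-0.0015,0],0.01],[[0,0,0],[0,0,0],0.045],[[0,0,0],[0,0,0],0.045],[[0,0,0],[0,0,0],0.045],[[0,0,0],[0,0,0],0.045],[[0,0,0],[0,0,-0.02],0.045],[[0,0,0],[0,0,-0.04],0.045],[[0,0,0],[0,0,-0.04],0.045],[[0,0,0],[0,0,0],0.045]]}}

```text
clock: 24.42
tcp_pos: [0.4399, -0.0581, 0.1701]
eef_rot: [179.7, 0.4, 159.3]
force: [1.6, -0.4, 0.4]
opening: 0.0448
finger_force: 0.0
```

```bash
python3 - <<'E'
from h import *
look(); im,W=cloud('side'); hand(im,W)
cv2.imwrite('pics/final.png',im[...,::-1])
E
```

```text
t 24.42 r 146.2 theta 0.133 yawerr 0.5 z 170.1 Ftan 0.2 Frad -1.6 Fz 0.4 M [-0.07 -0.13 -0.  ] op 0.0448 ff 0.0 j7 69
t 24.47 r 147.3 theta 0.133 yawerr 0.6 z 167.1 Ftan 0.1 Frad -0.3 Fz -0.0 M [ 0.05  0.03 -0.04] op 0.0450 ff 0.0 j7 69
radio y [-0.0129  0.0471]
jaw steel [-0.0301 -0.0243 -0.0183]
grip 101 [ 0.4388 -0.0768  0.0945] heading 165.98 theta 0.007
paddle 7 [ 0.4864 -0.071   0.1218] heading 155.89 theta 0.183
```

View pics/final.png

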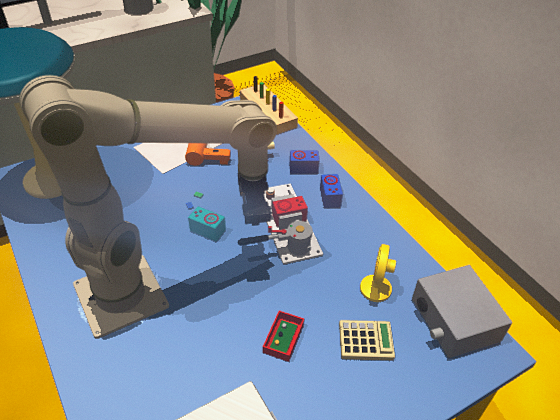

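The final view shows the radio held at (290,210), the jaw and radio unmoved after release, and the gripper clear above at (255,205).

```bash
python3 -c "from h import *; print(sign_off())"
```

```text
the job is handed in; nothing more can be done
None
```

The job is handed in: lever flipped to tighten, handle swung back to −0.6 rad free-wheeling, then cranked in two strokes until the radio sat against the stop block. Judging by the handle force, the jaw held it at about 25 N just before I let go. The jaw and radio stayed put after release, and the arm touched nothing at the end.

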